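Set the twist-lock hold-down post on a cast wheel

TASK

Clamp the cast wheel that lies in the stand so that it can be finished by hand: twist the post's grip anticlockwise to unlock the telescoping post, push the post down gently until its sprung rubber foot holds the wheel's hub with about 9 N, then twist the grip back fully clockwise so that the post stays locked there, and let go. Never press on the wheel with more than 18 N, and do not disturb the wheel or the other things on the bench.

Things in the scene. Friction and masses are not known exactly. Their poses are not given: they have to be found in the camera images.
- stand: the clamping stand, fixed to the table: grey base plate 175 x 130 mm, 12 mm thick (reaching 65 mm to -x and 110 mm to +x of the origin); dark column (30 x 40 mm, top at z = 198 mm) centred 90 mm to +x; a bracket from it holds an upright aluminium guide tube 40 mm across whose black collar (44 mm across) ends at z = 202 mm. Origin on the table under the axis of tube and post; z up. Three steel pins on the plate, 16 mm high, surround the wheel with about 2.5 mm play
- grip_top (a point): centre of the top face of the post's grip, on the post's axis. The grip is a black upright bar, 48 mm long along its x axis, 16 mm thick along its y axis (pinch it across this) and 42 mm high (from this point down); under it is only a steel rod 14 mm across with two low ribs. It rises and sinks with the post and turns with the grip; the point is 344 mm above the table when joint post is 0
- grip (a joint): angle of the grip in rad: 0 = fully home, locked (a stop; bar along the stand's x axis); positive = anticlockwise seen from above; a second stop at 1.2. From 0 to about 0.7 brake shoes inside the tube rub on the post and it takes 0.3 to 0.5 N m to turn, hardest near 0.15, past which it settles home; beyond 0.75 the post is free to slide and the grip turns with about 0.15 N m. The brake holds only if the grip is turned back close to 0
- post (a joint): how far the telescoping post is pushed down, in m, from 0 (top) to 0.100. Starts locked somewhere between 0.01 and 0.045. Unlocked, a spring pushes it up with 3 to 5 N net of its weight, and sliding friction is about 1.5 N (plus 0.4 N for each 10 mm/s); let go unlocked, it rises to the top. Locked, it withstands some 40 N along its axis
- foot_face (a point): centre of the underside of the rubber foot at the post's lower end, on the axis; 214 mm below grip_top while the foot is not compressed
- foot: the round rubber foot, 22 mm across, 8 mm high. It is sprung: it yields into the post by 1 mm for each 2 N, up to 10 mm
- wheel: the cast wheel lying loose between the pins on the stand's base plate: bronze-coloured rim 90 mm across, 40 mm high and 4 mm thick, bright spokes, a hub boss 22 mm across in the centre. Origin at the centre of its underside (12 mm above the table). The boss's top stands 30 to 42 mm above the underside; it differs from casting to casting and is not measured
- spare_wheel: a second cast wheel of the same kind lying beside the stand, 90 mm across, 40 mm high; origin at the centre of its underside
- scraper: a hand scraper with a round handle, about 170 mm long, lying beside the stand; origin under its middle
- finished_wheel: a third cast wheel, on the table to the right; origin at the centre of its underside
- bench_brush: a bench brush 200 mm long lying to the left
- marking_fluid: a closed white bottle, 48 mm across, 110 mm high, standing at the back right; origin under it
- bore_gauge: a plain steel ring, 52 mm across, 20 mm high; origin at the centre of its underside
- screw_cup: an open grey cup, 70 mm across, 50 mm high, at the back left; origin under it

How it is judged (in metres and radians):
On the way, in this order (a step that is already met when the one before it is completed fails the run):
1. the grip is turned anticlockwise past 0.75 rad, so that the post is unlocked (value of joint grip above 0.75 rad), for 0.1 s.
2. still unlocked, the post is pushed down until the foot bears on the wheel's hub with more than 3 N (contact force between foot and wheel above 3 N and value of joint grip above 0.7 rad), for 0.1 s.
At the end, for the whole second after the job is handed in: The grip is turned back to within 0.2 rad of its locked stop, the post stays where it is by itself, and the foot holds the hub with 4 to 13 N; the wheel still lies flat (within 3 degrees) between its pins, centred under the post to 6 mm, at rest (contact force between foot and wheel between 4 and 13 N and value of joint grip below 0.2 rad and z of foot_face in the frame of wheel above 0.025 m and horizontal distance between wheel and stand below 0.006 m and angle between wheel's own z axis and vertical below 0.05 rad and linear speed of wheel below 0.01 m/s); the robot touches nothing.
It fails at once if the foot presses on the wheel with more than 18 N (contact force between foot and wheel above 18 N).
It fails at once if the wheel is lifted or shifted in its nest by more than 8 mm (distance of wheel from where it was at the start of the episode above 0.008 m).
It fails at once if the fingers or the arm press on the wheel (contact force between any of the fingers, the arm and wheel above 5 N).
It fails at once if a bystander is shifted by more than 20 mm (30 mm for scraper and brush) (distance of any of spare_wheel, finished_wheel, marking_fluid, bore_gauge, screw_cup from where it was at the start of the episode above 0.02 m or distance of any of scraper, bench_brush from where it was at the start of the episode above 0.03 m).
It also fails if it takes over 48 s, if anything falls off the work surface, if the arm or the gripper's body presses on something with over 40 N, if the wrist force passes 120 N, or if a joint passes its speed limit or range.

ROBOT

A 6-joint arm with a two-finger parallel gripper is mounted at the origin on the work surface. World frame = base frame: x ahead of the robot, y to its left, z up, the work surface at z = 0. Lengths are in mm, angles in degrees, forces in N, time in s.
With the tool pointing down it reaches from about 300 to 850 mm from the base axis. Payload 4.2 kg.
Tool frame: the origin (TCP) lies midway between the tips of the shut fingers; the grasp point (between the pads) lies 19 mm behind it (env.grip_depth is the distance from the TCP to the grasp point, in mm); z points along the fingers, y is the line along which they close (so a half turn about z gives the same grasp; the last joint's range is limited). The gripper opens to 91 mm and grips with 3 to 60 N. Pads are 32 mm wide; open, the fingers measure 118 mm over their backs; the gripper's body (76 mm by 178 mm) begins 60 mm behind the grasp point.
Start: joints at [64.286, 18.312, 89.639, -0, 72.044, -1.146], TCP at [239.078, 522.958, 213.976] pointing down, gripper open.
Joint ranges: [-177.97, 177.97], [-48.28, 115.42], [12.27, 149.76], [-77.06, 257.06], [2.81, 150.46], [-146.56, 146.56]. Speed limits (degrees/s): [147.25, 147.25, 180, 180, 180, 180].

INTERFACE

Orientations are given as [roll, pitch, yaw] about the fixed x, y, z axes, in that order (R = Rz(yaw) Ry(pitch) Rx(roll)).
In Python, from workcell import env, eyes gives the robot as it stands.
- The arm moves only by the tool send_rows, never from a script. Its argument "motion" is a list of rows, each a list of 7 numbers: the shift along the world's x, y, z normalised to -1 to 1, where 1 is 0.5 m, then the turn, a rotation vector about the world's x, y, z normalised to -1 to 1, where 1 is 60 degrees, then the opening, from -1 (shut) to 1 (fully open). A call has 1 to 20 rows; each row is the pose to reach, as a shift and turn from the pose commanded when the call began; what a row does not reach only later rows make up. A row lasts 1/8 s, in which the tool goes at most 62.5 mm and 10.7 degrees, less where a joint would pass 70% of its speed; a pose out of reach is approached as far as the arm can. A call with a number of a shift or a turn outside -1 to 1 is refused whole. A call with a gripper value outside its range is refused whole. The fingers move at their own pace and stop on an object; "squeeze" is the grip in N (left out, the last holds). Time passes only in rows, so rows that repeat a pose let the fingers close. It gives the time, the measured TCP pose, the force, the opening and the grip force at its end, in the units of the state.
- env.state(): the state, without advancing time (a new reading comes with each control period).
- eyes.grab_frame(name): name is "scene" or "top" or "wrist"; returns a dict with "pixels" (420x560x3 uint8, red, green, blue), "depth" (420x560 float32, mm along the optical axis (not along the pixel's ray), 0 where there is no reading), "fx", "fy", "cx", "cy" (pixels), "R" (3x3) and "t" (3): a world point X has camera coordinates R X + t; the wrist camera has in their place "T_tool_cam" (4x4, takes a point from camera to tool coordinates, whose origin is the TCP and whose axes are the flange's). Camera axes: x right, y down, z forward; pixel columns grow to the right and rows downward; lengths in mm; the calibration is good to about 2 mm. The wrist camera is an equidistant fisheye: a pixel r from the principal point sees the ray r / f radians off the axis. A picture is of the moment at which its call begins: read the wrist's pose just before it.
- env.job_done(): hands the job in; it is judged then, once.
The state is a dict: "time_s": time; "qpos": joint angles; "qvel": joint speeds; "effort": joint torques, N m; "ee_pos": TCP position; "ee_rot": TCP orientation; "force": force on the tool from outside, world axes, zero at the start; "torque": the same for the moment, N m; "gripper_width": finger opening in mm; "gripper_force": force on a finger pad.
Only numpy, scipy, OpenCV 4.12 (cv2) and the standard library are available. Lean on these libraries where they do the work, as an engineer would, in place of code of your own. Each camera call takes 0.05 s, during which the arm holds its last target. There are 200 camera calls.

## Working session

There is one attempt and no reset: what is moved stays moved. The work goes in short steps, Python scripts to look and compute and a tool call to move; the robot and the scene stay as the last step left them, time stands still between calls to the robot, and variables do not carry over. Pictures are saved under pics/ and viewed, at most 10 in all, crops included, and the job is handed in when it is done.

Besides the shell and the picture viewer there is one more tool, called in YAML: its name, and indented under it one key for each argument. send_rows: Moves the arm, as the interface text tells. Its arguments: {"type":"object","properties":{"motion":{"type":"array"},"squeeze":{"type":"number"}},"required":["motion"]}

```bash
mkdir -p pics; ls; python3 - <<'E'
from workcell import env, eyes
import cv2,numpy as np
s=env.state(); print(s, env.grip_depth)
for n in("scene","top"):
    f=eyes.grab_frame(n); cv2.imwrite(f"pics/{n}0.png",f["pixels"][:,:,::-1]); np.savez(f"{n}0.npz",**f)
    print(n,f["fx"],f["cx"],f["cy"],np.round(-f["R"].T@f["t"]),np.round(f["R"],3).tolist())
E
```

```text
pics
{'time_s': 0.0, 'qpos': array([ 6.42866760e+01,  1.83504610e+01,  8.97068496e+01, -6.12193920e-04,
        7.20426045e+01, -1.14622060e+00]), 'qvel': array([ 0.06274437, -0.01835778,  0.06950206,  0.00737945,  0.03894205,
        0.01897919]), 'effort': array([-1.15172479e-03, -4.12465811e+01, -2.31968790e+01,  7.25232367e-02,
        4.57780052e-02, -1.56904466e-04]), 'ee_pos': array([238.84749632, 522.49108956, 213.12909742]), 'ee_rot': array([-1.79900093e+02, -1.41677516e-03,  1.55433085e+02]), 'force': array([ 0.20326594,  0.32500546, -0.39028021]), 'torque': array([-0.04967413, -0.00065517, -0.02740163]), 'gripper_force': 0.0, 'gripper_width': 91.11857673596853} 18.8
scene 521.7918086650975 279.5637990687262 213.5480314627035 [1180.  765. 1165.] [[-0.737, 0.675, 0.006], [0.454, 0.502, -0.736], [-0.5, -0.54, -0.677]]
top 410.0663734348096 282.7943076992948 204.95209743918676 [ 399.   23. 1537.] [[-0.003, -1.0, 0.011], [-0.996, 0.002, -0.086], [0.086, -0.011, -0.996]]
```

View pics/scene0.png

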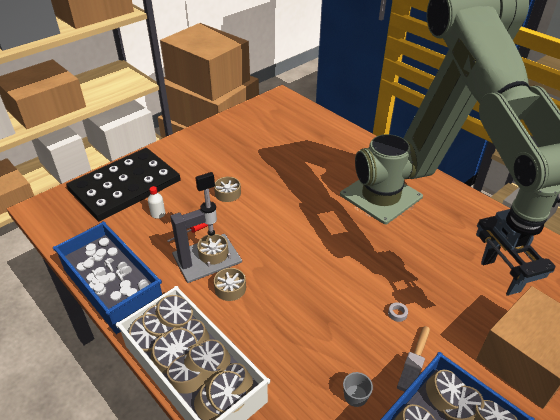

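View pics/top0.png

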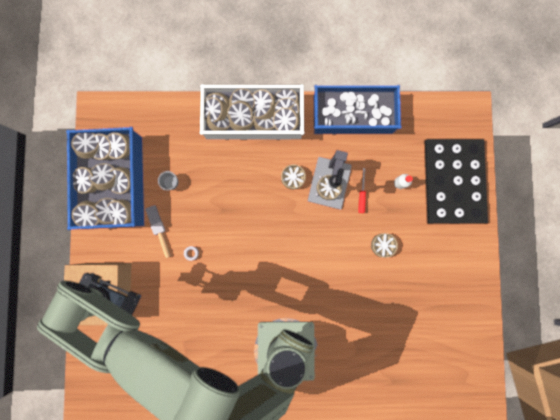

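The scene view shows the stand with the grip at about (206,182) and the column at (182,240). In the top view the plate is at (330,183) and the wheel at (329,187). Next I'll use depth to locate the grip, the collar and the plate.

```bash
cat > h.py <<'E'
import numpy as np,cv2
def cloud(f):
    d=f["depth"].astype(float); v,u=np.mgrid[:420,:560]
    c=np.stack([(u-f["cx"])/f["fx"]*d,(v-f["cy"])/f["fy"]*d,d],-1)
    return (c-f["t"])@f["R"], d>0
def rect(P):
    r=cv2.minAreaRect(P[:,:2].astype(np.float32)); return np.round(r[0],1),np.round(r[1],1),round(r[2],1)
E
python3 - <<'E'
import numpy as np,cv2
from h import *
for n,(a,b,c,d) in (("scene",(160,150,250,290)),("top",(300,130,365,220))):
    f=np.load(n+"0.npz"); P,ok=cloud(f); m=np.zeros_like(ok); m[b:d,a:c]=1; m&=ok
    z=P[...,2]
    print(n,"zmax",np.round(np.sort(z[m])[-8:],1))
    rgb=f["pixels"].astype(int); dark=rgb.max(-1)<70
    for nm,lo,hi in(("grip",270,350),("collar",198,206),("plate",7,17)):
        q=P[m&(z>lo)&(z<hi)]
        if len(q)>3: print(nm,len(q),q.mean(0).round(1),rect(q),np.percentile(q[:,2],[2,98]).round(1))
    zt=np.percentile(z[m&(z>270)&(z<350)],97) if (m&(z>270)&(z<350)).any() else 0
    q=P[m&(z>zt-6)&(z<350)]; print("griptop",len(q),zt,q.mean(0).round(1),rect(q))
    # silver tube/post bright spots z 205..270
    q=P[m&(z>212)&(z<262)]; 
    if len(q): print("rod",len(q),q.mean(0).round(1),rect(q))
E
```

```text
scene zmax [312.6 312.6 312.8 312.8 313.1 313.2 313.2 313.9]
grip 271 [ 597.6 -155.9  294.6] (array([ 595.8, -158.8]), array([20.9, 48.2]), 75.8) [271.2 312.7]
collar 133 [ 613.5 -161.   200.8] (array([ 635.1, -170.1]), array([ 43.8, 123.7]), 75.2) [198.1 205. ]
plate 1297 [ 598.3 -180.2   11.3] (array([ 518.3, -326.3]), array([670.7, 270. ]), 55.9) [ 7.2 16.4]
griptop 78 312.27816398447544 [ 595.2 -158.3  309.5] (array([ 595. , -159.2]), array([21. , 45.7]), 77.6)
rod 73 [ 597.6 -156.2  236.5] (array([ 597.2, -158.1]), array([14.1, 13.7]), 39.3)
top zmax [314.5 314.6 315.  315.  315.4 315.5 315.6 316.5]
grip 105 [ 593.  -159.7  306. ] (array([ 594.4, -161.1]), array([15.9, 47.2]), 75.4) [277.6 315.4]
collar 133 [ 639.5 -170.6  201.2] (array([ 634.4, -170.6]), array([ 43.2, 123.8]), 77.1) [198.1 205.9]
plate 990 [ 623. -168.   12.] (array([ 647.8, -177.8]), array([243.9, 333.6]), 88.7) [ 7.2 16.7]
griptop 56 315.32748918635076 [ 596.9 -161.7  312.2] (array([ 596.3, -161.8]), array([15.6, 43.2]), 75.0)
rod 6 [ 593.4 -154.8  231.5] (array([ 592.8, -155.3]), array([6.8, 1.3]), 37.0)
```

send_rows:
  motion:
    - [0.24,-0.46,0.374,0,0,-1,1]
    - [0.24,-0.46,0.374,0,0,-1,1]
    - [0.24,-0.46,0.374,0,0,-1,1]
    - [0.24,-0.46,0.374,0,0,-1,1]
    - [0.24,-0.46,0.374,0,0,-1,1]
    - [0.24,-0.46,0.374,0,0,-1,1]
    - [0.24,-0.46,0.374,0,0,-1,1]
    - [0.24,-0.46,0.374,0,0,-1,1]
  squeeze: 60

```text
time_s: 1.1
ee_pos: [358.6, 293.2, 400.0]
ee_rot: [-179.9, 0.0, 95.6]
force: [0.6, -0.4, 0.3]
gripper_width: 91.2
gripper_force: 0.0
```

send_rows:
  motion:
    - [0.24,-0.46,0,0,0,-1,1]
    - [0.24,-0.46,0,0,0,-1,1]
    - [0.24,-0.46,0,0,0,-1,1]
    - [0.24,-0.46,0,0,0,-1,1]
    - [0.24,-0.46,0,0,0,-1,1]
    - [0.24,-0.46,0,0,0,-1,1]
    - [0.24,-0.46,0,0,0,-1,1]
    - [0.24,-0.46,0,0,0,-1,1]

```text
time_s: 2.1
ee_pos: [478.9, 63.6, 400.5]
ee_rot: [-180.0, 0.0, 35.6]
force: [-0.3, 0.1, 0.0]
gripper_width: 91.2
gripper_force: 0.0
```

send_rows:
  motion:
    - [0.232,-0.446,0,0,0,-0.83,1]
    - [0.232,-0.446,0,0,0,-0.83,1]
    - [0.232,-0.446,0,0,0,-0.83,1]
    - [0.232,-0.446,0,0,0,-0.83,1]
    - [0.232,-0.446,0,0,0,-0.83,1]
    - [0.232,-0.446,0,0,0,-0.83,1]
    - [0.232,-0.446,0,0,0,-0.83,1]
    - [0.232,-0.446,0,0,0,-0.83,1]

```text
time_s: 3.1
ee_pos: [594.9, -159.1, 401.6]
ee_rot: [180.0, -0.0, -14.2]
force: [0.6, -0.4, 0.6]
gripper_width: 91.3
gripper_force: 0.0
```

```bash
python3 - <<'E'
from workcell import env, eyes
import cv2,numpy as np
from scipy.spatial.transform import Rotation as Ro
from h import *
s=env.state(); f=eyes.grab_frame("wrist")
cv2.imwrite("pics/wrist1.png",f["pixels"][:,:,::-1]); np.savez("wrist1.npz",**f)
d=f["depth"].astype(float); v,u=np.mgrid[:420,:560]
x=(u-f["cx"])/f["fx"]; y=(v-f["cy"])/f["fy"]; r=np.hypot(x,y)+1e-9
t=np.tan(np.minimum(r,1.5))/r
c=np.stack([x*t*d,y*t*d,d],-1)
T=f["T_tool_cam"]; print(np.round(T,3).tolist())
P=c@T[:3,:3].T+T[:3,3]
P=P@Ro.from_euler("xyz",s["ee_rot"],degrees=True).as_matrix().T+s["ee_pos"]
m=(d>0)&(P[...,2]>265)&(P[...,2]<340)&(np.hypot(P[...,0]-595,P[...,1]+160)<45)
q=P[m]; print(len(q)); zt=np.percentile(q[:,2],90); print(zt)
q=P[m&(P[...,2]>zt-5)]; print(q.mean(0),rect(q)); print(u[m].min(),u[m].max(),v[m].min(),v[m].max())
E
```

```text
[[-0.001, -0.967, -0.256, 70.804], [1.0, -0.001, -0.0, -0.224], [-0.0, -0.256, 0.967, -170.555], [0.0, 0.0, 0.0, 1.0]]
1160
311.44965958287634
[ 594.06823031 -160.72580683  310.38832227] (array([ 593. , -160.7]), array([15.9, 48.1]), 75.4)
269 288 175 236
```

View pics/wrist1.png

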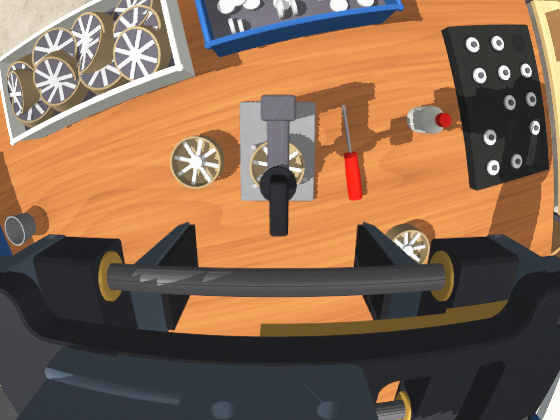

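The wrist view shows the black grip bar at about (279,205), lying between the fingers and lined up with them. I'll descend and close on it.

send_rows:
  motion:
    - [-0.001,-0.001,-0.08,0,0,0,1]
    - [-0.001,-0.001,-0.16,0,0,0,1]
    - [-0.001,-0.001,-0.22,0,0,0,1]
    - [-0.001,-0.001,-0.25,0,0,0,1]
    - [-0.001,-0.001,-0.25,0,0,0,1]
    - [-0.001,-0.001,-0.25,0,0,0,-1]
    - [-0.001,-0.001,-0.25,0,0,0,-1]
    - [-0.001,-0.001,-0.25,0,0,0,-1]
    - [-0.001,-0.001,-0.25,0,0,0,-1]
    - [-0.001,-0.001,-0.25,0,0,0,-1]
    - [-0.001,-0.001,-0.25,0,0,0,-1]
    - [-0.001,-0.001,-0.25,0,0,0,-1]
  squeeze: 60

```text
time_s: 4.65
ee_pos: [594.6, -160.5, 275.9]
ee_rot: [180.0, 0.0, -14.4]
force: [0.3, -0.8, -0.1]
gripper_width: 24.0
gripper_force: 0.0
```

send_rows:
  motion:
    - [0,0,0,0,0,0,-1]
    - [0,0,0,0,0,0,-1]
    - [0,0,0,0,0,0,-1]

```text
time_s: 5.03
ee_pos: [594.4, -161.4, 275.9]
ee_rot: [179.9, 0.0, -14.4]
force: [-1.5, -4.7, -0.4]
gripper_width: 16.1
gripper_force: 60.0
```

send_rows:
  motion:
    - [0,-0.002,0,0,0,0.12,-1]
    - [0,-0.002,0,0,0,0.24,-1]
    - [0,-0.002,0,0,0,0.36,-1]
    - [0,-0.002,0,0,0,0.48,-1]
    - [0,-0.002,0,0,0,0.6,-1]
    - [0,-0.002,0,0,0,0.72,-1]
    - [0,-0.002,0,0,0,0.84,-1]
    - [0,-0.002,0,0,0,0.95,-1]
    - [0,-0.002,0,0,0,0.95,-1]
    - [0,-0.002,0,0,0,0.95,-1]

```text
time_s: 6.28
ee_pos: [594.4, -161.0, 276.6]
ee_rot: [-180.0, -0.0, 42.6]
force: [-3.3, 1.0, 4.2]
gripper_width: 15.5
gripper_force: 60.0
```

```bash
python3 - <<'E'
from workcell import env
s=env.state(); print({k:s[k] for k in("ee_pos","ee_rot","force","torque","gripper_width")})
E
```

```text
{'ee_pos': array([ 594.36945182, -160.98405656,  276.58640167]), 'ee_rot': array([-1.79979427e+02, -2.94898799e-02,  4.25655839e+01]), 'force': array([-3.32443138,  0.96955586,  4.15450678]), 'torque': array([-0.18435427,  0.65861553,  0.04215689]), 'gripper_width': 15.46557085194043}
```

send_rows:
  motion:
    - [0,0,-0.005,0,0,0,-1]
    - [0,0,-0.01,0,0,0,-1]
    - [0,0,-0.015,0,0,0,-1]
    - [0,0,-0.02,0,0,0,-1]
    - [0,0,-0.025,0,0,0,-1]
    - [0,0,-0.03,0,0,0,-1]
    - [0,0,-0.035,0,0,0,-1]
    - [0,0,-0.04,0,0,0,-1]
    - [0,0,-0.045,0,0,0,-1]
    - [0,0,-0.05,0,0,0,-1]
    - [0,0,-0.055,0,0,0,-1]
    - [0,0,-0.06,0,0,0,-1]
    - [0,0,-0.065,0,0,0,-1]
    - [0,0,-0.07,0,0,0,-1]

```text
time_s: 8.02
ee_pos: [594.4, -161.0, 241.7]
ee_rot: [-180.0, -0.0, 42.6]
force: [-2.8, 0.7, 5.4]
gripper_width: 15.5
gripper_force: 60.0
```

send_rows:
  motion:
    - [0,0,-0.002,0,0,0,-1]
    - [0,0,-0.004,0,0,0,-1]

```text
time_s: 8.28
ee_pos: [594.4, -161.0, 239.7]
ee_rot: [-180.0, -0.0, 42.6]
force: [-2.5, 0.4, 5.7]
gripper_width: 15.8
gripper_force: 60.0
```

send_rows:
  motion:
    - [0,0,-0.002,0,0,0,-1]
    - [0,0,-0.004,0,0,0,-1]

```text
time_s: 8.52
ee_pos: [594.4, -161.0, 237.7]
ee_rot: [-180.0, -0.0, 42.6]
force: [-3.1, 0.8, 5.1]
gripper_width: 15.6
gripper_force: 60.0
```

send_rows:
  motion:
    - [0,0,-0.002,0,0,0,-1]
    - [0,0,-0.004,0,0,0,-1]

```text
time_s: 8.78
ee_pos: [594.4, -161.0, 235.7]
ee_rot: [-180.0, -0.0, 42.6]
force: [-3.1, 1.1, 6.0]
gripper_width: 15.6
gripper_force: 60.0
```

send_rows:
  motion:
    - [0,0,-0.002,0,0,0,-1]
    - [0,0,-0.004,0,0,0,-1]

```text
time_s: 9.02
ee_pos: [594.4, -161.0, 233.7]
ee_rot: [-180.0, -0.0, 42.6]
force: [-2.8, 1.2, 5.3]
gripper_width: 15.7
gripper_force: 60.0
```

send_rows:
  motion:
    - [0,0,-0.002,0,0,0,-1]
    - [0,0,-0.004,0,0,0,-1]

```text
time_s: 9.28
ee_pos: [594.4, -161.0, 231.7]
ee_rot: [-180.0, -0.0, 42.6]
force: [-2.9, 1.4, 6.0]
gripper_width: 15.6
gripper_force: 60.0
```

send_rows:
  motion:
    - [0,0,-0.002,0,0,0,-1]
    - [0,0,-0.004,0,0,0,-1]

```text
time_s: 9.52
ee_pos: [594.4, -161.0, 229.7]
ee_rot: [-180.0, -0.0, 42.6]
force: [-2.5, 0.8, 5.2]
gripper_width: 16.0
gripper_force: 60.0
```

send_rows:
  motion:
    - [0,0,-0.002,0,0,0,-1]
    - [0,0,-0.004,0,0,0,-1]

```text
time_s: 9.78
ee_pos: [594.4, -161.0, 227.9]
ee_rot: [-180.0, -0.0, 42.6]
force: [-2.7, 0.8, 7.2]
gripper_width: 15.8
gripper_force: 60.0
```

send_rows:
  motion:
    - [0,0,-0.002,0,0,0,-1]
    - [0,0,-0.004,0,0,0,-1]

```text
time_s: 10.02
ee_pos: [594.4, -161.0, 226.6]
ee_rot: [180.0, -0.1, 42.6]
force: [-4.0, 1.1, 10.3]
gripper_width: 15.8
gripper_force: 60.0
```

send_rows:
  motion:
    - [0,0,-0.002,0,0,0,-1]
    - [0,0,-0.004,0,0,0,-1]

```text
time_s: 10.28
ee_pos: [594.4, -161.0, 225.2]
ee_rot: [180.0, -0.1, 42.6]
force: [-4.1, 2.1, 12.6]
gripper_width: 16.0
gripper_force: 60.0
```

send_rows:
  motion:
    - [0,0,0,0,0,0,-1]
    - [0,0,0,0,0,0,-1]

```text
time_s: 10.52
ee_pos: [594.4, -161.0, 225.2]
ee_rot: [180.0, -0.1, 42.6]
force: [-3.9, 2.3, 12.1]
gripper_width: 15.6
gripper_force: 60.0
```

send_rows:
  motion:
    - [0,0,-0.0015,0,0,0,-1]
    - [0,0,-0.003,0,0,0,-1]
    - [0,0,-0.003,0,0,0,-1]
    - [0,0,-0.003,0,0,0,-1]

```text
time_s: 11.02
ee_pos: [594.5, -161.0, 224.2]
ee_rot: [179.9, -0.1, 42.6]
force: [-4.4, 1.6, 13.9]
gripper_width: 15.5
gripper_force: 60.0
```

send_rows:
  motion:
    - [0,0,0,0,0,-0.12,-1]
    - [0,0,0,0,0,-0.24,-1]
    - [0,0,0,0,0,-0.36,-1]
    - [0,0,0,0,0,-0.48,-1]
    - [0,0,0,0,0,-0.6,-1]
    - [0,0,0,0,0,-0.72,-1]
    - [0,0,0,0,0,-0.84,-1]
    - [0,0,0,0,0,-0.95,-1]
    - [0,0,0,0,0,-0.99,-1]
    - [0,0,0,0,0,-0.99,-1]
    - [0,0,0,0,0,-0.99,-1]

```text
time_s: 12.4
ee_pos: [594.2, -161.5, 224.2]
ee_rot: [179.9, -0.1, -16.5]
force: [-5.8, 1.3, 14.2]
gripper_width: 16.6
gripper_force: 61.4
```

```bash
python3 - <<'E'
from workcell import env
s=env.state(); print({k:s[k] for k in("ee_pos","ee_rot","force","torque","gripper_width")})
E
```

```text
{'ee_pos': array([ 594.1789097 , -161.45171883,  224.20333111]), 'ee_rot': array([ 1.79917619e+02, -8.01522353e-02, -1.64539089e+01]), 'force': array([-5.82439923,  1.31516067, 14.19415493]), 'torque': array([0.11993303, 1.30787331, 2.18596831]), 'gripper_width': 16.578963736635206}
```

send_rows:
  motion:
    - [0,0,0.002,0,0,0.03,-1]
    - [0,0,0.005,0,0,0.03,-1]
    - [0,0,0.005,0,0,0.03,-1]

```text
time_s: 12.78
ee_pos: [594.1, -161.4, 224.3]
ee_rot: [180.0, 0.0, -14.9]
force: [-4.5, -0.3, 5.8]
gripper_width: 15.8
gripper_force: 60.1
```

send_rows:
  motion:
    - [0,0,0,0,0,0,1]
    - [0,0,0,0,0,0,1]
    - [0,0,0,0,0,0,1]
    - [0,0,0,0,0,0,1]
    - [0,0,0,0,0,0,1]
    - [0,0,0,0,0,0,1]
    - [0,0,0,0,0,0,1]
    - [0,0,0,0,0,0,1]

```text
time_s: 13.78
ee_pos: [594.6, -161.5, 224.0]
ee_rot: [180.0, -0.0, -15.0]
force: [-0.3, 0.1, -0.4]
gripper_width: 90.6
gripper_force: 0.0
```

send_rows:
  motion:
    - [0,0,0.06,0,0,0,1]
    - [0,0,0.12,0,0,0,1]
    - [0,0,0.2,0,0,0,1]
    - [0,0,0.28,0,0,0,1]
    - [-0.1,0,0.32,0,0,0,1]
    - [-0.2,0,0.32,0,0,0,1]
    - [-0.3,0,0.32,0,0,0,1]
    - [-0.3,0,0.32,0,0,0,1]

```text
time_s: 14.78
ee_pos: [441.9, -161.3, 385.3]
ee_rot: [180.0, -0.1, -15.1]
force: [1.1, -0.6, 0.9]
gripper_width: 90.9
gripper_force: 0.0
```

```bash
python3 - <<'E'
from workcell import env, eyes
import cv2,numpy as np
from h import *
for n,(a,b,c,d) in (("scene",(160,150,250,290)),("top",(300,130,365,220))):
    f=eyes.grab_frame(n); P,ok=cloud(f); m=np.zeros_like(ok); m[b:d,a:c]=1; m&=ok
    z=P[...,2]; q=P[m&(z>222)&(z<290)]; zt=np.percentile(q[:,2],95); q=q[q[:,2]>zt-8]
    print(n,zt,q.mean(0).round(1),rect(q))
    if n=="scene": cv2.imwrite("pics/scene2.png",cv2.resize(f["pixels"][150:310,130:290,::-1],None,fx=3,fy=3))
print(env.state()["time_s"])
E
```

```text
scene 259.7306411888197 [ 595.9 -158.   256.8] (array([ 595.1, -159.5]), array([19.1, 46.8]), 74.5)
top 263.0923465991838 [ 594.4 -161.2  259.6] (array([ 594.7, -161.5]), array([15.8, 47.8]), 77.1)
14.875
```

View pics/scene2.png

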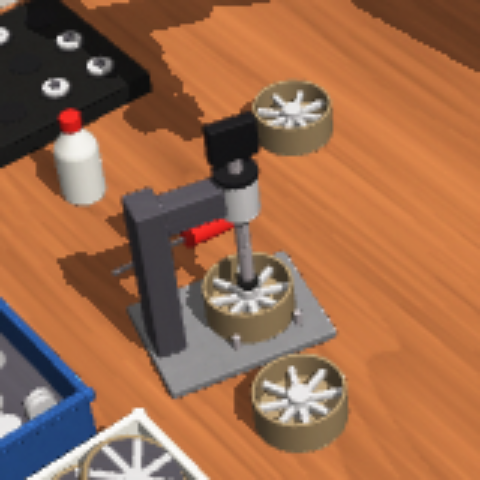

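The picture shows the foot (247,283) on the hub, the bar (231,138) back in line with the bracket, and the wheel between its pins. The grip sits 52.4 mm lower than at the start, which matches the push, so the post has stayed where I locked it.

```bash
python3 -c "
from workcell import env
print(env.job_done())"
```

```text
the job is handed in; nothing more can be done
None
```

The wheel is clamped: the foot holds its hub with roughly 9 N (estimated from wrist force), the grip is back at its locked stop and the arm is clear; I handed the job in at about 15 s, and no verdict came back.

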